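# Free a damper from the ratchet clamp and stand it in the pail

### The arm

A 6-joint arm with a two-finger parallel gripper is mounted at the origin on a cart in front of the work surface, level with it; the furniture and walls round the work are solid. World frame = base frame: x ahead of the robot, y to its left, z up, the work surface at z = 0. Lengths are in m, angles in rad, forces in N, time in s.
With the tool pointing down it reaches from about 0.375 to 0.75 m from the base axis. Payload 9 kg.
Tool frame: the origin (TCP) lies at the very end of the fingers, on their centre line; the grasp point (between the pads) lies 19 mm behind it; z points along the fingers, y is the line along which they close (so a half turn about z gives the same grasp; the last joint's range is limited). The gripper opens to 85 mm and grips with 20 to 120 N. Pads are 22 mm wide; open, the fingers measure 114 mm over their backs; the gripper's body (76 mm by 85 mm) begins 54 mm behind the grasp point. The pads swing forward as they close: fully open they stand 13 mm farther back than shut.
Start: joints at [-1.402, 0.104, 0.097, 1.564, 0, 1.353], TCP at [0.226, -0.556, 0.231] pointing down, gripper open.
Joint ranges: [-2.99, 2.99], [-0.84, 1.86], [-1.1, 1.16], [-1.84, 2.11], [-1.51, 1.56], [-3.14, 3.14]. Speed limits (rad/s): [2.22, 2.22, 2.57, 3.14, 3.14, 3.14].

### API

Orientations are given as [roll, pitch, yaw] about the fixed x, y, z axes, in that order (R = Rz(yaw) Ry(pitch) Rx(roll)).
In Python, from cell import ctrl, capture gives the robot as it stands. The module is installed in compiled form; this text tells all that it offers.
- The arm moves only by the shell command python3 -m handwheel 'ROWS' [OPENING] [FORCE]. ROWS is JSON, a list that holds one entry, the list of rows, each a list of 4 numbers: the shift along the tool's x, y, z in m, then the turn about the tool's z in rad. In form: [[[tx, ty, tz, turn], ...]]. A call has 1 to 10 rows; each row shifts and turns the commanded pose from where the row before left it, along the tool's axes as they then stand; what a row does not reach is not made up. A row lasts 1/10 s, in which the tool goes at most 50 mm and 8.59 degrees, less where a joint would pass 70% of its speed; a pose out of reach is approached as far as the arm can. A call is refused whole if a number of a shift passes 0.05 or a number of a turn 0.15, either way. A call with a gripper value outside its range is refused whole. OPENING is the finger opening in m, from 0 to 0.0854, set as the call begins (- or left out, the last holds). The fingers move at their own pace and stop on an object; FORCE is the grip in N (left out, the last holds). Time passes only in rows, so rows that do not move let the fingers close. It gives the time, the measured TCP pose, the force, the opening and the grip force at its end, in the units of the state.
- ctrl.read_state(): the state, without advancing time (a new reading comes with each control period).
- capture(name): name is "scene" or "side" or "wrist"; returns a dict with "frame" (384x512x3 uint8, red, green, blue), "fov_y" (degrees; the focal length in pixels is half the picture's height over the tangent of half this angle, whatever the lens; pixels are square), "cx", "cy" (the principal point, pixels), "R" (3x3) and "t" (3): a world point X has camera coordinates R X + t. Camera axes: x right, y down, z forward; pixel columns grow to the right and rows downward; lengths in m; the calibration is good to about 2 mm. A picture is of the moment at which its call begins. There is no depth.
- ctrl.finish_job(): hands the job in; it is judged then, once.
The state is a dict: "time_s": time; "joint_positions": joint angles; "joint_vel": joint speeds; "effort": joint torques, N m; "eef_pos": TCP position; "eef_rot": TCP orientation; "force": force on the tool from outside, world axes, zero at the start; "torque": the same for the moment, N m; "gripper_width": finger opening in m; "gripper_force": force on a finger pad.
Only numpy, scipy, OpenCV 4.12 (cv2) and the standard library are available. Lean on these libraries where they do the work, as an engineer would, in place of code of your own. Each camera call takes 0.05 s, during which the arm holds its last target. There are 200 camera calls.

### The job

Lift the pawl of the bench clamp by its red knob and let the jaw back right off, then take the yellow damper out of the cradle and stand it on its plain end on the bare bench, letting go of it. Then take it again by its dark gland end from above and lower it gently into the grey pail, until it stands on the pail's floor, gland end up, and let it go. Leave the jaw backed off, the pail standing where it is, and the other things on the bench undisturbed.

Things in the scene. Friction and masses are not known exactly. Their poses are not given: they have to be found in the camera images.
- clamp: Green cast bench clamp, bolted down; base 238 x 106 x 12 mm. Origin on the bench right under the middle of the damper's place; z up; x is the way the jaw backs off; the damper lies along y, its axis 62 mm up, in a V cradle from y -15 to +70 mm. Jaw at y 17 to 63, up to 94 mm high. Pawl pivot (axis along y) at x 167, z 76; wheel axis x 112, z 50. The bench beyond the gland end is bare.
- jaw (a joint): Slide of the jaw that hooks over the damper, in m: 0 shut on the damper, 0.028 fully backed off. A return spring drives it back within about 1 s while the pawl is held clear of the toothed ratchet wheel; if the pawl drops early it stops at the next tooth (5.5 mm of jaw a tooth).
- pawl (a joint): Hinge of the sprung pawl, in rad: 0 down on the wheel, grows as the knob is raised, up to 0.5. It clears the teeth from 0.12 on (knob 10 mm up); the spring takes about 4 N at the knob and puts it back when let go.
- pawl_knob (a point): Centre of the red ball knob, 20 mm across, on a stem above the pawl; 124 mm above the bench, at x 91, y 5.5 mm in the clamp's frame. It moves on an arc of 90 mm radius about the pawl's pivot.
- damper: Gas damper cartridge, a closed cylinder 42 mm across and 140 mm long, 0.25 to 0.45 kg: yellow barrel, flat plain end, dark ribbed gland on the last 40 mm. Origin at the middle of the plain end; its z axis runs to the gland end. It starts lying in the clamp's cradle, z along the clamp's -y, so the gland end sticks out about 55 mm past the cradle.
- damper_gland_end (a point): Middle of the damper's gland end face, 140 mm from the plain end.
- pail: Open grey metal pail, loose, 0.9 kg, 134 mm high, 128 mm across the rim, tapering to 100 at the foot, with a flat grip on one side that rises to 170 mm. Origin on the bench at the root of the grip, 76.5 mm from the pail's middle: the middle lies at its -y, the grip points to its +y, 140 mm out from the origin.
- pail_floor (a point): Middle of the pail's inner floor, 2 mm above the bench; axes as the pail. About 85 mm clear width at the floor, 100 mm at the rim.
- pail_rim (a point): Middle of the pail's mouth, 134 mm above the bench.
- oil_can: Bystander: green thumb-pump oil can, 152 mm high.
- mug: Bystander: pale enamel mug, 72 mm high.
- grease_tin: Bystander: yellow round grease tin, 68 mm across, 48 mm high.
- tape_measure: Bystander: yellow tape measure, 60 mm high.
- spanner_13: Bystander: spanner, 185 mm long, lying.
- pliers: Bystander: pliers with red handles, 164 mm long, lying.
There are look-alikes about, which are no part of the job. There is more than one size of the damper; the one meant has the size given above.

How it is judged:
On the way, in this order (a step that is already met when the one before it is completed fails the run):
1. the pawl has been lifted and the jaw has backed off, the damper still lying in its cradle (value of joint jaw above 0.025 m and distance of damper from where it was at the start of the episode below 0.015 m), for 0.1 s.
2. the damper stands on its plain end on the bare bench, let go (angle between damper's own z axis and vertical below 0.1 rad and height (world z) of damper below 0.005 m and height (world z) of damper_gland_end above 0.13 m and linear speed of damper below 0.03 m/s and contact force between the fingers and damper below 0.1 N and horizontal distance between damper and pail_floor above 0.085 m), for 0.2 s.
3. the damper is held upright over the pail's mouth, clear of the rim (height (world z) of damper above 0.134 m and angle between damper's own z axis and vertical below 0.3 rad and horizontal distance between damper and pail_floor below 0.04 m and contact force between the fingers and damper above 1 N).
At the end, for the whole second after the job is handed in: the damper stands at rest on the pail's floor (plain end within 6 mm of it and 35 mm of its middle), gland end up within 0.1 rad of vertical, let go; the jaw still backed off by 20 mm or more; the pail upright (z of damper in the frame of pail_floor below 0.006 m and horizontal distance between damper and pail_floor below 0.035 m and angle between damper's own z axis and vertical below 0.1 rad and height (world z) of damper_gland_end above 0.13 m and linear speed of damper below 0.01 m/s and contact force between the fingers and damper below 0.1 N and value of joint jaw above 0.02 m and angle between pail's own z axis and vertical below 0.05 rad); the robot touches nothing.
It fails at once if the damper is pressed or knocked onto the pail, over 60 N between them (contact force between damper and pail above 60 N).
It fails at once if the damper falls the last stretch to the pail's floor, at over 0.3 m/s within 50 mm of it (linear speed of damper above 0.3 m/s and z of damper in the frame of pail_floor below 0.05 m and horizontal distance between damper and pail_floor below 0.045 m).
It fails at once if the pail is shoved by over 40 mm or tipped by over 0.3 rad (distance of pail_floor from where it was at the start of the episode above 0.04 m or angle between pail's own z axis and vertical above 0.3 rad).
It fails at once if another thing on the bench is moved by over 30 mm (distance of any of oil_can, mug, grease_tin, tape_measure, spanner_13, pliers from where it was at the start of the episode above 0.03 m).
It also fails if it takes over 72 s, if anything falls off the work surface, if the arm or the gripper's body presses on something with over 40 N, if the wrist force passes 120 N, or if a joint passes its speed limit or range.

## Working session

There is one attempt and no reset: what is moved stays moved. The work goes in short steps, Python scripts to look and compute and a shell command to move; the robot and the scene stay as the last step left them, time stands still between calls to the robot, and variables do not carry over. Pictures are saved under pics/ and viewed, at most 10 in all, crops included, and the job is handed in when it is done.

```bash
mkdir -p pics
cat > h.py <<'E'
import numpy as np, cv2, pickle
from cell import ctrl, capture
def snap(n,f):
    c=capture(n); cv2.imwrite(f'pics/{f}.png',c['frame'][:,:,::-1]); pickle.dump(c,open(f'pics/{f}.pkl','wb')); return c
def load(f): return pickle.load(open(f'pics/{f}.pkl','rb'))
def K(c):
    f=c['frame'].shape[0]/2/np.tan(np.radians(c['fov_y'])/2); return f
def proj(c,X):
    p=np.atleast_2d(X)@np.array(c['R']).T+np.array(c['t']); return np.c_[c['cx']+K(c)*p[:,0]/p[:,2],c['cy']+K(c)*p[:,1]/p[:,2]]
def plane(c,u,v,z):
    R=np.array(c['R']);t=np.array(c['t']);o=-R.T@t;d=R.T@np.array([(u-c['cx'])/K(c),(v-c['cy'])/K(c),1]);return o+d*(z-o[2])/d[2]
def crop(f,x0,y0,x1,y1,s,out):
    im=cv2.imread(f'pics/{f}.png')[y0:y1,x0:x1]; cv2.imwrite(f'pics/{out}.png',cv2.resize(im,None,fx=s,fy=s,interpolation=cv2.INTER_CUBIC))
E
python3 - <<'E'
from h import *
a=snap('scene','a');b=snap('side','b')
im=np.vstack([cv2.imread('pics/a.png'),cv2.imread('pics/b.png')])
for c in(a,b): print(c['fov_y'],c['cx'],c['cy'],-np.array(c['R']).T@c['t'])
s=ctrl.read_state();print(s['eef_pos'],s['eef_rot'],s['gripper_width'])
E
```

```text
46.92078900339356 252.64333390684223 183.0629069631671 [-0.26671904  0.7424178   0.89465576]
48.455846992304856 262.7279749604515 189.55849449583036 [ 0.4997624  -1.14033256  0.7693791 ]
[ 0.22628172 -0.55538389  0.23062448] [-3.14047058e+00 -2.14641673e-04  3.86817465e-01] 0.08497597735780762
```

View pics/a.png

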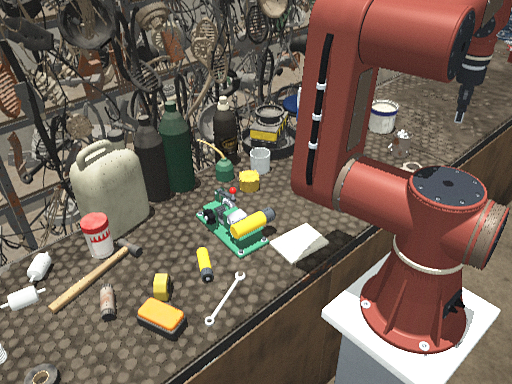

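View pics/b.png

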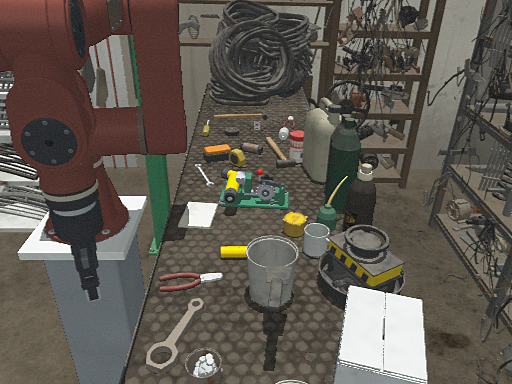

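Scene view: clamp at (235,225) with the yellow cylinder in its cradle (252,223) and the red knob (233,190). Possible mistakes for the damper are the small yellow/dark cylinder at scene (205,263), the yellow cylinder by the pail at side (234,252), and the tins. For the knob, it's the red tin at (95,230). In the side view the pail is at (271,270) and the knob at (260,172). The one in the clamp's cradle fits the description, so I'll check it in a crop.

Run:
```python
from h import *
crop('a',185,175,285,260,6,'a1'); crop('b',210,160,310,310,5,'b1')
i=cv2.imread('pics/a1.png');j=cv2.imread('pics/b1.png')
cv2.imwrite('pics/b1.png',cv2.resize(j,(400,600)))
```

```text
(no output)
```

View pics/a1.png

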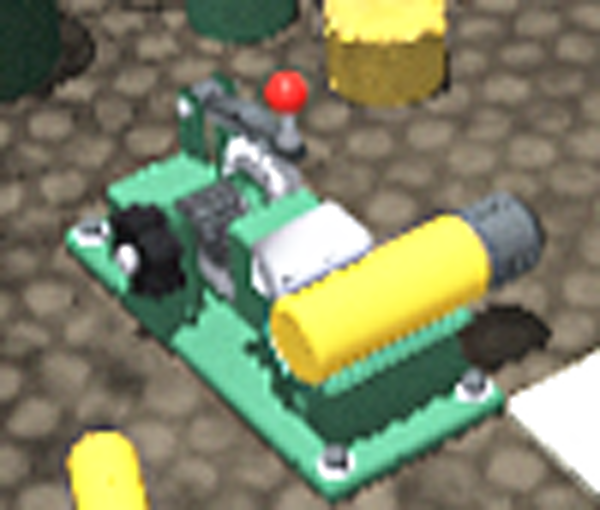

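View pics/b1.png

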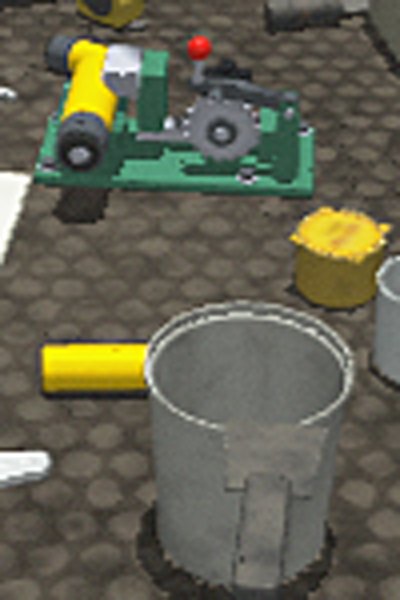

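The crops confirm it. The cradle cylinder is long and yellow with a dark ribbed gland end towards −y (side 230,198). The knob is at scene (232.8,190.3) and side (259.8,171.8), and the pail's mouth is centred near side (272.5,251.5) with its grip towards the camera. Next I'll fit the poses.

```bash
cat >> h.py <<'E'
def clampT(p,X): 
    c,s=np.cos(p[2]),np.sin(p[2]); X=np.atleast_2d(X); return np.c_[p[0]+c*X[:,0]-s*X[:,1],p[1]+s*X[:,0]+c*X[:,1],X[:,2]]
E
python3 - <<'E'
from h import *
from scipy.optimize import least_squares
a=load('a');b=load('b')
M=np.array([[91,5.5,124],[0,70,62]])/1e3; ma=np.array([[232.8,190.3],[233.8,232.5]])
N=np.array([[91,5.5,124],[0,-70,62]])/1e3; mb=np.array([[259.75,171.75],[229.75,198.25]])
f=lambda p:np.r_[(proj(a,clampT(p,M))-ma).ravel(),(proj(b,clampT(p,N))-mb).ravel()]
r=least_squares(f,[.5,0,0]);p=r.x;print('clamp',p,f(p).round(1))
for nm,pt in dict(knob=[91,5.5,124],gl=[0,-70,62],pl=[0,70,62]).items(): print(nm,clampT(p,np.array(pt)/1e3))
for u,v in[(240,257.8),(268.8,241.7),(196.2,215)]:
    w=plane(a,u,v,0.0)[:2]-p[:2];c,s=np.cos(p[2]),np.sin(p[2]);print('corner',c*w[0]+s*w[1],-s*w[0]+c*w[1])
# pail: rim outer ellipse extremes + foot
P=plane(b,272.5,251.5,.134);print('pail guess',P)
g=np.linspace(0,2*np.pi,360)
def ext(q,r,z): 
    e=proj(b,np.c_[q[0]+r*np.cos(g),q[1]+r*np.sin(g),0*g+z]); return e[:,0].min(),e[:,0].max(),e[:,1].min(),e[:,1].max()
fp=lambda q:np.array(ext(q,.064,.134))-[246.5,298.4,235.2,267.7]
r=least_squares(fp,P[:2]);print('pail',r.x,fp(r.x),'foot',ext(r.x,.05,0))
# lookalike & others
print('yel',plane(b,221,252,.02),plane(b,247,252,.02))
for n,u,v in[('tin',294,228,),('mug',316,252),('pliersL',160,285),('pliersR',222,276)]: print(n,plane(b,u,v,.0))
E
```

```text
clamp [ 0.45341271  0.10691868 -0.06921469] [-0.5 -0.2  0.1 -0.6 -0.5 -0.2 -0.3  0.1]
knob [[0.54457519 0.10611201 0.124     ]]
gl [[0.44857155 0.03708629 0.062     ]]
pl [[0.45825387 0.17675108 0.062     ]]
corner -0.0405501750489643 0.0820169088465512
corner -0.04206924787359629 -0.021670077832631165
corner 0.19544438160710562 0.07679290874947614
pail guess [ 0.56533375 -0.32887726  0.134     ]
pail [ 0.56540958 -0.32484328] [-0.71015549  0.71472862 -0.43314123  0.2367899 ] foot (np.float64(250.97319271302268), np.float64(290.0678905225494), np.float64(278.919548426067), np.float64(306.5407196833492))
yel [ 0.43221963 -0.18561451  0.02      ] [ 0.50512504 -0.18558138  0.02      ]
tin [ 0.65313505 -0.03895097  0.        ]
mug [ 0.70572645 -0.16000916  0.        ]
pliersL [ 0.28023715 -0.29708046  0.        ]
pliersR [ 0.43849495 -0.26292427  0.        ]
```

The clamp fits to sub-pixel, with yaw −0.069, and the pail's middle is at (0.565,−0.325). The tool only turns about its own z, so I'll turn the yaw to about 3.07 (tool x along the clamp's −x), then travel to above the knob.

```bash
python3 -m handwheel '[[[0,0,0,-0.149],[0,0,0,-0.149],[0,0,0,-0.149],[0,0,0,-0.149],[0,0,0,-0.149],[0,0,0,-0.149],[0,0,0,-0.149],[0,0,0,-0.149],[0,0,0,-0.149]]]' 0.05 25
python3 -m handwheel '[[[0,0,0,-0.149],[0,0,0,-0.149],[0,0,0,-0.149],[0,0,0,-0.149],[0,0,0,-0.149],[0,0,0,-0.149],[0,0,0,-0.149],[0,0,0,-0.149],[0,0,0,-0.149]]]'
python3 -m handwheel '[[[-0.018,0.045,0.002,0],[-0.018,0.045,0.002,0],[-0.018,0.045,0.002,0],[-0.018,0.045,0.002,0],[-0.018,0.045,0.002,0],[-0.018,0.045,0.002,0],[-0.018,0.045,0.002,0],[-0.018,0.045,0.002,0],[-0.018,0.045,0.002,0]]]'
python3 -m handwheel '[[[-0.018,0.045,0.002,0],[-0.018,0.045,0.002,0],[-0.018,0.045,0.002,0],[-0.018,0.045,0.002,0],[-0.018,0.045,0.002,0],[-0.018,0.045,0.002,0],[0,0,0,0],[0,0,0,0]]]'
cat >> h.py <<'E'
def go(x,y,z,yaw=None):
    from scipy.spatial.transform import Rotation as R
    s=ctrl.read_state(); r=R.from_euler('xyz',s['eef_rot']); d=r.inv().apply(np.array([x,y,z])-s['eef_pos'])
    print('t',round(s['time_s'],2),'pos',np.round(s['eef_pos'],4),'rot',np.round(s['eef_rot'],3),'j',np.round(s['joint_positions'],2),'F',np.round(s['force'],1),'w',round(s['gripper_width'],4),'gf',s['gripper_force'],'\n shift',np.round(d,4), 'turn',None if yaw is None else round((s['eef_rot'][2]-yaw+np.pi)%(2*np.pi)-np.pi,3))
E
python3 -c "
from h import *
go(.5446,.1061,.105,3.0724)
snap('wrist','w1');b=snap('side','b2')"
```

```text
time_s: 1.0
eef_pos: [0.2263, -0.5555, 0.2308]
eef_rot: [3.142, -0.001, 1.734]
force: [-0.3, 0.1, 0.3]
gripper_width: 0.0501
gripper_force: 0.0
time_s: 1.9
eef_pos: [0.2263, -0.5555, 0.2308]
eef_rot: [3.141, -0.0, 3.075]
force: [0.4, 0.5, -0.0]
gripper_width: 0.05
gripper_force: 0.0
time_s: 2.8
eef_pos: [0.4177, -0.1616, 0.2131]
eef_rot: [-3.141, 0.0, 3.069]
force: [1.0, -0.1, -0.1]
gripper_width: 0.0498
gripper_force: 0.0
time_s: 3.6
eef_pos: [0.5443, 0.0987, 0.2005]
eef_rot: [-3.141, -0.002, 3.071]
force: [-0.0, -0.4, -0.3]
gripper_width: 0.0501
gripper_force: 0.0
t 3.6 pos [0.5443 0.0987 0.2005] rot [-3.141e+00 -2.000e-03  3.071e+00] j [-0.06 -0.04 -0.11  1.51 -0.    0.01] F [-0.  -0.4 -0.3] w 0.0501 gf 0.0 
 shift [0.0001 0.0074 0.0955] turn -0.001
```

View pics/w1.png

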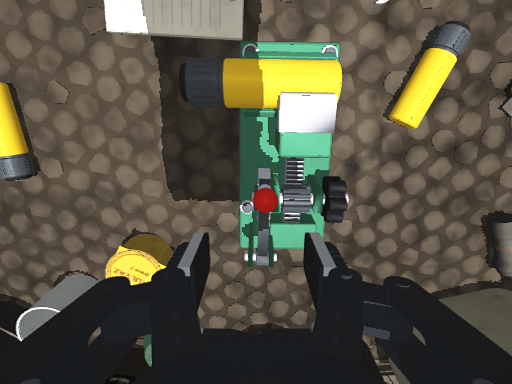

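The wrist view shows the knob at (265,200), with the damper across the top from its gland end (186,82) to its plain end (341,84). The look-alikes lie well apart at (430,75) and (10,130). I'll check the estimate against this view, then descend.

```bash
python3 -c "
from h import *
w=load('w1');p=[.4534,.1069,-.0692]
X=clampT(p,np.array([[91,5.5,124],[0,-70,83],[0,70,83],[0,-70,62],[0,70,62]])/1e3);print(proj(w,X).round(0))
print(plane(w,265,200,.124),'knob; gland top',plane(w,186,82,.065),'plain',plane(w,341,84,.065))"
python3 -m handwheel '[[[0,0.007,0.02,0],[0,0,0.025,0],[0,0,0.025,0],[0,0,0.015,0],[0,0,0.01,0],[0,0,0,0]]]' 0.05 25
python3 -c "
from h import *
go(.5446,.1061,.105,3.0724)
snap('wrist','w2')"
```

```text
[[265. 201.]
 [175.  84.]
 [341.  83.]
 [181.  85.]
 [335.  85.]]
[0.5435373  0.10580848 0.124     ] knob; gland top [0.4462183  0.04237305 0.065     ] plain [0.45783871 0.18146124 0.065     ]
time_s: 4.3
eef_pos: [0.5446, 0.1042, 0.1055]
eef_rot: [-3.141, -0.001, 3.068]
force: [-0.7, -0.4, 0.2]
gripper_width: 0.0502
gripper_force: 0.0
t 4.3 pos [0.5446 0.1042 0.1055] rot [-3.141e+00 -1.000e-03  3.068e+00] j [-0.05 -0.02 -0.26  1.33 -0.    0.03] F [-0.7 -0.4  0.2] w 0.0502 gf 0.0 
 shift [0.0002 0.0019 0.0005] turn -0.005
```

```bash
python3 -m handwheel '[[[0,0.002,0,0],[0,0,0,0],[0,0,0,0],[0,0,0,0],[0,0,0,0],[0,0,0,0],[0,0,0,0]]]' 0.0 35
python3 -m handwheel '[[[-0.0025,0,-0.004,0],[-0.003,0,-0.004,0],[-0.003,0,-0.004,0],[-0.003,0,-0.004,0],[-0.0035,0,-0.004,0],[0,0,0,0],[0,0,0,0]]]'
python3 -c "
from h import *
go(.5446,.1061,.105,3.0724)
snap('wrist','w3');snap('side','b3')
i=cv2.imread('pics/w3.png');j=cv2.imread('pics/b3.png')[150:240,205:325];j=cv2.resize(j,None,fx=3.2,fy=3.2)
o=np.zeros((384,800,3),np.uint8);o[:288,:384]=cv2.resize(i,(384,288));o[:288,400:784]=j;cv2.imwrite('pics/m3.png',o)"
```

```text
time_s: 5.05
eef_pos: [0.5461, 0.1059, 0.1077]
eef_rot: [-3.139, 0.002, 3.068]
force: [-2.9, -5.3, 4.4]
gripper_width: 0.0175
gripper_force: 34.0
time_s: 5.75
eef_pos: [0.5599, 0.1046, 0.1257]
eef_rot: [-3.139, -0.002, 3.068]
force: [-1.0, -7.0, -6.5]
gripper_width: 0.0172
gripper_force: 34.5
t 5.75 pos [0.5599 0.1046 0.1257] rot [-3.139e+00 -2.000e-03  3.068e+00] j [-0.04  0.02 -0.18  1.37 -0.    0.03] F [-1.  -7.  -6.5] w 0.0172 gf 34.474157094955444 
 shift [0.0153 0.0004 0.0207] turn -0.004
```

View pics/m3.png

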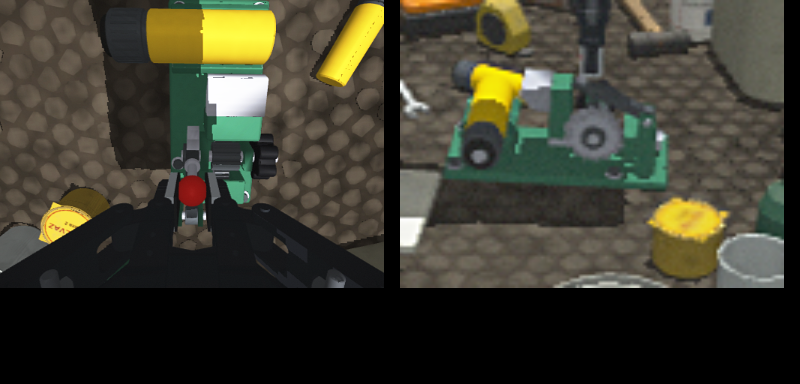

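The knob is held between the pads (left panel, 192,190) with the pawl raised, and the jaw is moving off the damper (left panel, 238,95). I'll hold for 1.5 s, then lower and let go.

```bash
python3 -m handwheel '[[[0,0,0,0],[0,0,0,0],[0,0,0,0],[0,0,0,0],[0,0,0,0],[0,0,0,0],[0,0,0,0],[0,0,0,0],[0,0,0,0],[0,0,0,0]]]'
python3 -m handwheel '[[[0,0,0,0],[0,0,0,0],[0,0,0,0],[0,0,0,0],[0,0,0,0],[0.003,0,0.004,0],[0.003,0,0.004,0],[0.003,0,0.004,0],[0.003,0,0.004,0],[0,0,0,0]]]'
python3 -m handwheel '[[[0,0,0,0],[0,0,0,0],[0,0,0,0],[0,0,0,0],[0,0,-0.02,0],[0,0,-0.04,0],[0,0,-0.04,0],[0,0,0,0]]]' 0.05
python3 -c "
from h import *
go(.4534-.004,.1069-.062,.105,1.5016)
snap('wrist','w4')
crop('w4',120,0,440,240,2,'w4c')"
```

```text
time_s: 6.85
eef_pos: [0.5597, 0.1046, 0.1256]
eef_rot: [-3.139, -0.002, 3.068]
force: [-1.5, -7.1, -5.7]
gripper_width: 0.0177
gripper_force: 34.5
time_s: 7.85
eef_pos: [0.5492, 0.1056, 0.1128]
eef_rot: [-3.139, 0.003, 3.068]
force: [-5.9, -5.8, 12.8]
gripper_width: 0.0171
gripper_force: 35.9
time_s: 8.65
eef_pos: [0.5508, 0.1066, 0.2163]
eef_rot: [3.141, 0.008, 3.069]
force: [0.7, -0.2, -0.8]
gripper_width: 0.0503
gripper_force: 0.0
t 8.65 pos [0.5508 0.1066 0.2163] rot [3.141 0.008 3.069] j [-0.04 -0.03 -0.07  1.53 -0.    0.03] F [ 0.7 -0.2 -0.8] w 0.0503 gf 0.0 
 shift [ 0.0976 -0.069   0.1104] turn 1.567
```

View pics/w4c.png

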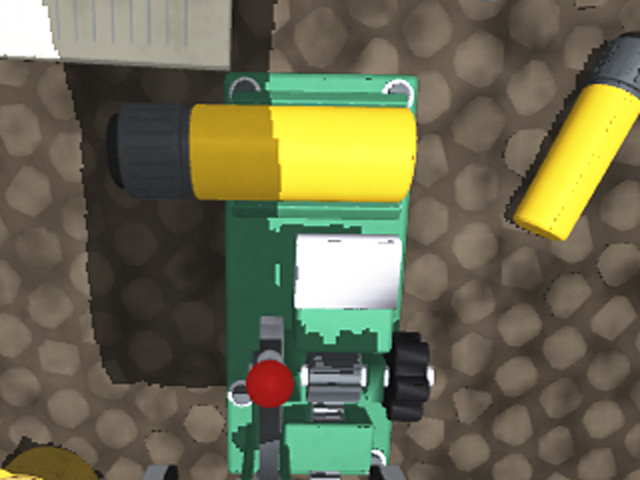

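The jaw (crop 347,272) now stands clear of the damper, and the pawl is down again with the knob at crop (270,383). The damper still lies in its cradle, gland end at crop (112,152) and plain end at (415,152).

```bash
python3 -c "
from h import *
w=load('w4');w1=load('w1');p=[.4534,.1069,-.0692]
def cl(P): 
    d=P[:2]-p[:2];c,s=np.cos(p[2]),np.sin(p[2]);return np.array([c*d[0]+s*d[1],-s*d[0]+c*d[1]]).round(4)
print('jaw front',cl(plane(w,293.5,117.5,.094)),'before',cl(plane(w1,308,94,.094)),'back',cl(plane(w,295,155,.094)),cl(plane(w1,308,132,.094)))
G=plane(w,176,76,.065);P=plane(w,327.5,76,.065);print(cl(G),cl(P),G,P,np.linalg.norm(G-P))"
python3 -m handwheel '[[[0.048,-0.035,0,0],[0.049,-0.034,0,0],[0,0,0,0.149],[0,0,0,0.149],[0,0,0,0.149],[0,0,0,0.149],[0,0,0,0.149],[0,0,0,0.149],[0,0,0,0.149],[0,0,0,0.149]]]' 0.075
python3 -m handwheel '[[[0,0,0,0.149],[0,0,0,0.149],[0,0,0,0.077],[0,0,0,0]]]' 0.075 20
python3 -c "
from h import *
go(*clampT([.4534,.1069,-.0692],np.array([-.001,-.055,.043]))[0],1.5016)"
```

```text
jaw front [0.0352 0.0397] before [0.009  0.0405] back [0.0685 0.0422] [0.0394 0.0419]
[-0.002  -0.0686] [-0.0014  0.0741] [0.44670015 0.03855275 0.065     ] [0.45716317 0.18092305 0.065     ] 0.14275424925495495
time_s: 9.7
eef_pos: [0.4624, 0.0549, 0.2089]
eef_rot: [-3.14, -0.001, 1.871]
force: [0.3, 0.3, -0.4]
gripper_width: 0.0752
gripper_force: 0.0
time_s: 10.1
eef_pos: [0.4624, 0.0549, 0.2091]
eef_rot: [-3.14, -0.0, 1.501]
force: [-0.2, 0.7, -0.3]
gripper_width: 0.0751
gripper_force: 0.0
t 10.1 pos [0.4624 0.0549 0.2091] rot [-3.14  -0.     1.501] j [-0.16 -0.31 -0.33  1.55 -0.    1.48] F [-0.2  0.7 -0.3] w 0.0751 gf 0.0 
 shift [-0.0037 -0.0133  0.1661] turn -0.001
```

The jaw has moved back about 27 mm. Now I'll descend on the gland.

```bash
python3 -m handwheel '[[[-0.004,-0.013,0.03,0],[0,0,0.04,0],[0,0,0.04,0],[0,0,0.03,0],[0,0,0.017,0],[0,0,0.009,0],[0,0,0,0]]]' 0.07 20
python3 -m handwheel '[[[0,0,0,0],[0,0,0,0],[0,0,0,0],[0,0,0,0],[0,0,0,0],[0,0,0,0],[0,0,0,0]]]' 0.0 20
python3 -m handwheel '[[[0,0,-0.01,0],[0,0,-0.01,0],[0,0,-0.01,0],[0,0,-0.01,0],[0,0,-0.01,0],[0,0,0,0],[0,0,0,0]]]'
python3 -c "
from h import *
go(.45,.05,.18,1.5016)
s=snap('scene','a5');snap('side','b5')
i=cv2.imread('pics/a5.png')[150:270,180:330];j=cv2.imread('pics/b5.png')[120:240,190:340]
cv2.imwrite('pics/m5.png',cv2.resize(np.hstack([i,j]),(800,320),interpolation=cv2.INTER_CUBIC))"
```

```text
time_s: 10.8
eef_pos: [0.4486, 0.0518, 0.043]
eef_rot: [-3.139, -0.0, 1.503]
force: [0.5, -0.7, 0.7]
gripper_width: 0.0699
gripper_force: 0.0
time_s: 11.5
eef_pos: [0.4495, 0.0512, 0.0453]
eef_rot: [-3.141, 0.001, 1.502]
force: [-5.6, -3.3, 3.0]
gripper_width: 0.0417
gripper_force: 22.9
time_s: 12.2
eef_pos: [0.4499, 0.0516, 0.0945]
eef_rot: [3.141, 0.0, 1.502]
force: [-0.1, 0.1, -1.9]
gripper_width: 0.0415
gripper_force: 21.1
t 12.2 pos [0.4499 0.0516 0.0945] rot [3.141 0.    1.502] j [-0.18 -0.34 -0.57  1.35 -0.    1.46] F [-0.1  0.1 -1.9] w 0.0415 gf 21.092904210090637 
 shift [-0.0016  0.0003 -0.0855] turn 0.0
```

View pics/m5.png

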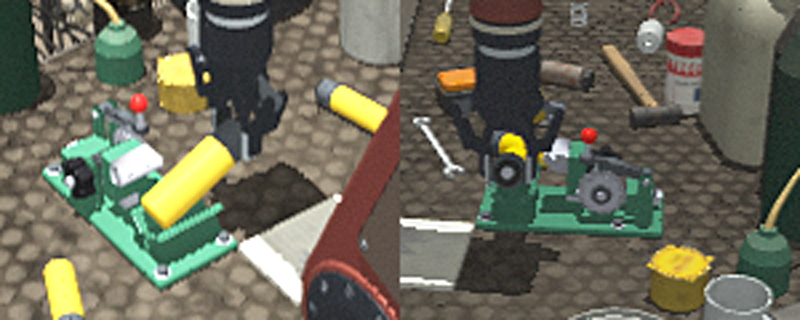

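It is pivoting in the pads as intended: plain end down in the cradle at scene panel (165,215), gland up at (230,140). I'll keep lifting.

```bash
python3 -m handwheel '[[[0,0,-0.012,0],[0,0,-0.012,0],[0,0,-0.012,0],[0,0,-0.012,0],[0,0,-0.012,0],[0,0,-0.012,0],[0,0,-0.012,0],[0,0,-0.012,0],[0,0,-0.012,0],[0,0,-0.012,0]]]'
python3 -m handwheel '[[[-0.01,0,0,0],[-0.01,0,0,0],[-0.02,0,0,0],[-0.02,0,0,0],[-0.02,0,0,0],[-0.01,0,0,0],[0,0,0,0],[0,0,0,0],[0,0,0,0]]]'
python3 -c "
from h import *
go(.45,-.04,.14,1.5016)
s=snap('scene','a6');snap('side','b6')
i=cv2.imread('pics/a6.png')[120:270,200:350];j=cv2.imread('pics/b6.png')[90:240,160:310]
cv2.imwrite('pics/m6.png',cv2.resize(np.hstack([i,j]),(800,400),interpolation=cv2.INTER_CUBIC))"
```

```text
time_s: 13.3
eef_pos: [0.4496, 0.0516, 0.2153]
eef_rot: [3.142, 0.0, 1.502]
force: [0.4, 0.3, -4.2]
gripper_width: 0.0412
gripper_force: 21.3
time_s: 14.2
eef_pos: [0.4434, -0.0376, 0.2141]
eef_rot: [-3.141, -0.0, 1.502]
force: [0.1, 0.5, -4.7]
gripper_width: 0.0414
gripper_force: 21.3
t 14.2 pos [ 0.4434 -0.0376  0.2141] rot [-3.141 -0.     1.502] j [-0.38 -0.38 -0.38  1.57  0.    1.26] F [ 0.1  0.5 -4.7] w 0.0414 gf 21.321115493774414 
 shift [-0.002   0.0068  0.0741] turn 0.001
```

View pics/m6.png

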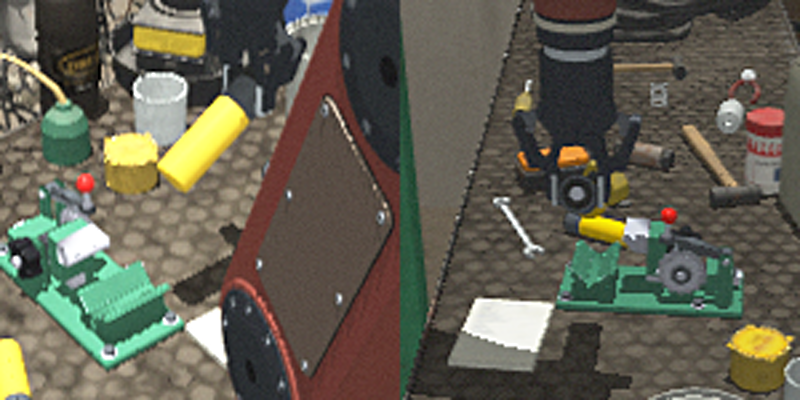

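The damper hangs at an angle from the pads, plain end at scene panel (178,165) and dark gland between the fingers at (240,105), so it is stuck partly tilted by pad friction. I'll measure the tilt by fitting the barrel's silhouette.

```bash
cat >> h.py <<'E'
def hull(c,o,ax,l0,l1,r=.021):
    ax=ax/np.linalg.norm(ax);u=np.cross(ax,[.3,.5,.8]);u/=np.linalg.norm(u);v=np.cross(ax,u);g=np.linspace(0,2*np.pi,40)
    P=np.vstack([o+ax*l+r*(np.outer(np.cos(g),u)+np.outer(np.sin(g),v)) for l in(l0,l1)])
    m=np.zeros(c['frame'].shape[:2],np.uint8);cv2.fillConvexPoly(m,cv2.convexHull(proj(c,P).astype(np.float32)).astype(np.int32),1);return m
def yellow(c):
    h=cv2.cvtColor(np.ascontiguousarray(c['frame']),cv2.COLOR_RGB2HSV);return ((h[...,0]>20)&(h[...,0]<34)&(h[...,1]>150)&(h[...,2]>90)).astype(np.uint8)
def tilt(cams=('scene','wrist'),tag='t'):
    s=ctrl.read_state();y=s['eef_rot'][2];tx=np.array([np.cos(y),np.sin(y),0]);piv=np.array(s['eef_pos'])+[0,0,.019]
    C=[snap(n,tag+n) for n in cams];best=[]
    for c,n in zip(C,cams):
        Y=yellow(c);T=np.radians(np.arange(-20,91,2));res=[]
        roi=np.zeros_like(Y)
        for t in T: roi|=hull(c,piv,np.sin(t)*tx-np.array([0,0,np.cos(t)]),.0,.135,.024)
        Y=Y&roi
        for t in T:
          for e in(.008,.014,.02):   # grip point to gland face
            H=hull(c,piv,np.sin(t)*tx-np.array([0,0,np.cos(t)]),.04-e,.14-e); res.append(((H&Y).sum()/max(1,(H|Y).sum()),np.degrees(t).round(0),e))
        print(n,[tuple(map(float,np.round(k,3))) for k in sorted(res)[-3:]],Y.sum())
E
python3 -c "
from h import *
tilt(tag='t1')"
```

```text
scene [(0.417, 52.0, 0.014), (0.425, 56.0, 0.014), (0.426, 54.0, 0.014)] 325
wrist [(0.928, 56.0, 0.008), (0.929, 56.0, 0.014), (0.951, 54.0, 0.008)] 13813
```

The tilt is 54° from vertical. Abrupt starts upward and towards tool +x should swing the plain end down.

```bash
python3 -m handwheel '[[[-0.01,0,0,0],[-0.03,0,0.0,0],[-0.05,0,0,0],[0.03,0,-0.03,0],[0.035,0,-0.03,0],[0.015,0,0,0],[0.005,0,0,0],[0,0,0,0],[0,0,0,0]]]'
python3 -c "
from h import *
go(.45,-.04,.2,1.5016)
tilt(('wrist',),tag='t2')"
```

```text
time_s: 15.3
eef_pos: [0.4428, -0.0436, 0.2735]
eef_rot: [-3.14, 0.0, 1.502]
force: [-0.3, 0.6, -4.6]
gripper_width: 0.041
gripper_force: 21.8
t 15.3 pos [ 0.4428 -0.0436  0.2735] rot [-3.14   0.     1.502] j [-0.39 -0.35 -0.25  1.68 -0.    1.25] F [-0.3  0.6 -4.6] w 0.041 gf 21.821061372756958 
 shift [0.0041 0.007  0.0735] turn 0.0
wrist [(0.591, 12.0, 0.008), (0.604, 8.0, 0.008), (0.611, 10.0, 0.008)] 3979
```

```bash
python3 -m handwheel '[[[-0.01,0,0,0],[-0.03,0,0.0,0],[-0.04,0,0,0],[0.03,0,0,0],[0.03,0,0,0],[0.015,0,0,0],[0.005,0,0,0],[0,0,0,0],[0,0,0,0],[0,0,0,0]]]'
python3 - <<'E'
from h import *
import h
def y2(c):
    q=cv2.cvtColor(np.ascontiguousarray(c['frame']),cv2.COLOR_RGB2HSV);return ((q[...,0]>18)&(q[...,0]<36)&(q[...,1]>150)&(q[...,2]>35)).astype(np.uint8)
h.yellow=y2
go(.45,-.04,.2,1.5016)
tilt(('wrist','scene','side'),tag='t3')
b=load('b');print('paper',plane(b,181,227,0),plane(b,188,203,0),plane(b,217,205,0),plane(b,210,228,0))
im=cv2.imread('pics/t3wrist.png');j=cv2.imread('pics/t3side.png')[60:240,130:310]
o=np.hstack([cv2.resize(im,(512,384)),cv2.resize(j,(288,288))[:0+288] if 0 else cv2.copyMakeBorder(cv2.resize(j,(288,288)),0,96,0,0,0)]);cv2.imwrite('pics/m7.png',o)
E
```

```text
time_s: 16.35
eef_pos: [0.4431, -0.0439, 0.2742]
eef_rot: [-3.141, 0.0, 1.501]
force: [-0.4, 0.5, -4.2]
gripper_width: 0.0409
gripper_force: 20.9
t 16.35 pos [ 0.4431 -0.0439  0.2742] rot [-3.141  0.     1.501] j [-0.39 -0.35 -0.25  1.68 -0.    1.25] F [-0.4  0.5 -4.2] w 0.0409 gf 20.91812700033188 
 shift [0.0044 0.0066 0.0742] turn -0.001
wrist [(0.427, -4.0, 0.008), (0.44, -6.0, 0.008), (0.449, -8.0, 0.008)] 2333
scene [(0.554, -12.0, 0.008), (0.556, -8.0, 0.008), (0.577, -10.0, 0.008)] 506
side [(0.714, -2.0, 0.008), (0.716, 2.0, 0.008), (0.719, 0.0, 0.008)] 510
paper [ 0.29932033 -0.03509471  0.        ] [0.30400993 0.10784945 0.        ] [0.4033853  0.09582165 0.        ] [ 0.38987368 -0.04012064  0.        ]
```

Tilt is now within a few degrees of vertical. I'll lower it to the bare bench beyond the gland side, clear of the white sheet, which ends at x about 0.40.

```bash
python3 -m handwheel '[[[0,0.014,0.01,0],[-0.005,0.013,0.03,0],[0,0,0.035,0],[0,0,0.03,0],[0,0,0.02,0],[0,0,0.012,0],[0,0,0.006,0],[0,0,0.004,0],[0,0,0,0],[0,0,0,0]]]'
python3 -m handwheel '[[[0,0,0.003,0],[0,0,0.002,0],[0,0,0,0]]]'
python3 -m handwheel '[[[0,0,0.003,0],[0,0,0.002,0],[0,0,0,0]]]'
```

```text
time_s: 17.5
eef_pos: [0.4703, -0.0502, 0.1283]
eef_rot: [3.14, 0.001, 1.502]
force: [-0.1, 0.4, -4.1]
gripper_width: 0.0407
gripper_force: 21.3
time_s: 17.8
eef_pos: [0.4696, -0.0499, 0.1221]
eef_rot: [-3.141, 0.0, 1.502]
force: [0.5, 0.7, -3.5]
gripper_width: 0.0413
gripper_force: 21.4
time_s: 18.1
eef_pos: [0.4695, -0.0499, 0.1169]
eef_rot: [-3.141, -0.0, 1.502]
force: [-0.6, 0.1, -4.1]
gripper_width: 0.0408
gripper_force: 21.4
```

```bash
python3 -m handwheel '[[[0,0,0.002,0],[0,0,0.001,0],[0,0,0,0]]]'
python3 -m handwheel '[[[0,0,0.002,0],[0,0,0.001,0],[0,0,0,0]]]'
python3 -m handwheel '[[[0,0,0.002,0],[0,0,0.001,0],[0,0,0,0]]]'
```

```text
time_s: 18.4
eef_pos: [0.4696, -0.0499, 0.1141]
eef_rot: [-3.141, 0.0, 1.502]
force: [-0.7, 0.1, -4.0]
gripper_width: 0.0407
gripper_force: 21.4
time_s: 18.7
eef_pos: [0.4696, -0.0499, 0.1111]
eef_rot: [-3.141, -0.0, 1.502]
force: [-0.6, -0.4, -5.0]
gripper_width: 0.0407
gripper_force: 21.4
time_s: 19.0
eef_pos: [0.4704, -0.0506, 0.11]
eef_rot: [3.14, 0.002, 1.502]
force: [-3.0, -0.1, 8.7]
gripper_width: 0.041
gripper_force: 22.2
```

```bash
sed -i "s/(h\[...,0\]>20)&(h\[...,0\]<34)&(h\[...,1\]>150)&(h\[...,2\]>90)/(h[...,0]>18)\&(h[...,0]<36)\&(h[...,1]>150)\&(h[...,2]>35)/" h.py
python3 -c "
from h import *
tilt(('wrist','scene','side'),tag='t4')
c=load('t4side');Y=yellow(c);
for r in range(150,260,4):
    k=np.where(Y[r,180:270])[0]
    if len(k): print(r,k.min()+180,k.max()+180,len(k))
c=load('t4scene');Y=yellow(c);print('scene')
for r in range(150,260,4):
    k=np.where(Y[r,240:340])[0]
    if len(k): print(r,k.min()+240,k.max()+240,len(k))
"
```

```text
wrist [(0.438, -4.0, 0.008), (0.449, -6.0, 0.008), (0.453, -8.0, 0.008)] 2286
scene [(0.26, -8.0, 0.014), (0.26, -6.0, 0.014), (0.26, 0.0, 0.008)] 205
side [(0.738, -4.0, 0.008), (0.743, -8.0, 0.008), (0.745, -6.0, 0.008)] 398
206 229 242 2
210 229 242 14
214 229 242 14
218 229 242 14
222 229 242 14
226 229 242 14
230 229 242 14
234 230 242 13
246 221 246 26
250 221 245 25
254 221 245 25
scene
170 250 250 1
182 240 258 18
186 240 285 19
190 242 292 23
194 285 291 7
198 285 290 6
202 284 289 6
206 284 287 4
210 285 286 2
```

About 6° of lean remains, plain end towards −y. I'll ease the grip point −y while it rests on the bench.

```bash
python3 -m handwheel '[[[-0.004,0,0.0,0],[-0.004,0,0.0,0],[-0.002,0,0.0,0],[0,0,0,0]]]'
python3 -c "
from h import *
tilt(('wrist','side'),tag='t5')"
```

```text
time_s: 19.55
eef_pos: [0.4702, -0.0601, 0.1102]
eef_rot: [3.138, 0.0, 1.502]
force: [-1.1, 3.0, 9.5]
gripper_width: 0.0411
gripper_force: 22.5
wrist [(0.5, 0.0, 0.008), (0.514, -2.0, 0.008), (0.515, -4.0, 0.008)] 2770
side [(0.723, -4.0, 0.008), (0.727, 0.0, 0.008), (0.727, -2.0, 0.008)] 379
```

Now about −2°. I'll let go, rise, and check.

```bash
python3 -m handwheel '[[[0,0,0,0],[0,0,0,0],[0,0,0,0],[0,0,0,0],[0,0,0,0],[0,0,0,0],[0,0,0,0],[0,0,0,0]]]' 0.06
python3 -m handwheel '[[[0,0,-0.01,0],[0,0,-0.03,0],[0,0,-0.04,0],[0,0,-0.03,0],[0,0,0,0],[0,0,0,0]]]'
python3 - <<'E'
from h import *
go(.47,-.06,.11)
C={n:snap(n,'d'+n) for n in('scene','side','wrist')}
from scipy.optimize import differential_evolution
up=np.array([0,0,1.])
# barrel standing upright at x,y : silhouettes of yellow 0..0.1
for names in (['side','wrist'],['side'],['wrist']):
    Ys={n:yellow(C[n]) for n in names}
    for n in names:
        roi=np.zeros_like(Ys[n])
        for dx in(-.03,0,.03):
            for dy in(-.03,0,.03): roi|=hull(C[n],np.array([.47+dx,-.06+dy,0]),up,0,.15)
        Ys[n]&=roi
    def f(p):
        ax=np.array([p[2],p[3],1]); o=np.array([p[0],p[1],0]); v=0
        for n in names:
            H=hull(C[n],o,ax,0,.1); H=H&~hull(C[n],o,ax,.1,.14) if n=='wrist' else H
            v-=(H&Ys[n]).sum()/max(1,(H|Ys[n]).sum())
        return v/len(names)
    r=differential_evolution(f,[(.44,.5),(-.1,-.02),(-.2,.2),(-.2,.2)],seed=0,maxiter=25,popsize=8);print(names,r.x.round(4),r.fun,[Ys[n].sum() for n in names])
a=cv2.imread('pics/dside.png')[140:320,170:350];b=cv2.imread('pics/dwrist.png')
cv2.imwrite('pics/m8.png',np.hstack([cv2.copyMakeBorder(cv2.resize(a,(360,360)),0,24,0,0,0),cv2.resize(b,(440,384))]))
E
```

```text
time_s: 20.45
eef_pos: [0.469, -0.0599, 0.1083]
eef_rot: [-3.142, 0.0, 1.502]
force: [0.3, -0.7, -0.5]
gripper_width: 0.0603
gripper_force: 0.0
time_s: 21.05
eef_pos: [0.4695, -0.0602, 0.2193]
eef_rot: [3.14, 0.001, 1.502]
force: [0.1, 0.0, 0.3]
gripper_width: 0.0602
gripper_force: 0.0
t 21.05 pos [ 0.4695 -0.0602  0.2193] rot [3.140e+00 1.000e-03 1.502e+00] j [-0.4  -0.29 -0.3   1.56 -0.    1.24] F [0.1 0.  0.3] w 0.0602 gf 0.0 
 shift [0.0003 0.0003 0.1093] turn None
['side', 'wrist'] [ 0.471  -0.0666 -0.0056 -0.0395] -0.5595143516846679 [np.uint64(394), np.uint64(1685)]
['side'] [ 0.4717 -0.0643 -0.0072 -0.1901] -0.8340425531914893 [np.uint64(394)]
['wrist'] [ 0.4693 -0.0673 -0.0034 -0.0123] -0.3683284457478006 [np.uint64(1685)]
```

View pics/m8.png

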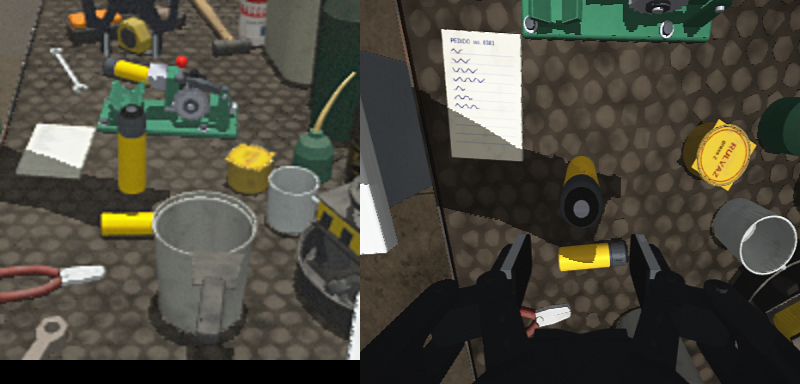

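The damper stands upright on the bare bench, let go: side panel (131,150), and its gland top at wrist panel (581,209), which is wrist pixel (257,209). The jaw is still off, and the pail and bystanders are unmoved.

```bash
python3 -c "
from h import *
w=load('dwrist');s=load('dside')
P=plane(w,257.2,209,.14);Q=plane(s,235.5,194,.14);print(P,Q)
m=(P+Q)/2;go(m[0],m[1],.11,1.5016)"
```

```text
[ 0.46869907 -0.06654342  0.14      ] [ 0.47084075 -0.06812594  0.14      ]
t 21.2 pos [ 0.4685 -0.0597  0.2173] rot [-3.14  -0.     1.502] j [-0.4  -0.29 -0.3   1.56 -0.    1.24] F [ 0.1 -0.6 -0.3] w 0.0603 gf 0.0 
 shift [-0.0076  0.002   0.1073] turn 0.0
```

```bash
python3 -m handwheel '[[[-0.007,0.001,0,0],[0,0,0.03,0],[0,0,0.03,0],[0,0,0.025,0],[0,0,0.015,0],[0,0,0.007,0],[0,0,0,0]]]' 0.065 30
python3 -m handwheel '[[[0,0,0,0],[0,0,0,0],[0,0,0,0],[0,0,0,0],[0,0,0,0],[0,0,0,0]]]' 0.0 30
python3 -m handwheel '[[[0,0,-0.01,0],[0,0,-0.02,0],[0,0,-0.03,0],[0,0,-0.03,0],[0,0,-0.03,0],[0,0,-0.03,0],[0,0,-0.02,0],[0,0,-0.005,0],[0,0,0,0]]]'
python3 -c "
from h import *
go(.565,-.325,.28,1.5016)
tilt(('wrist','side'),tag='t6')"
```

```text
time_s: 21.9
eef_pos: [0.4691, -0.067, 0.1108]
eef_rot: [-3.141, -0.0, 1.502]
force: [1.1, -0.5, 1.2]
gripper_width: 0.0647
gripper_force: 0.0
time_s: 22.5
eef_pos: [0.4702, -0.0673, 0.1127]
eef_rot: [3.14, 0.001, 1.502]
force: [-2.0, -0.7, 7.2]
gripper_width: 0.0412
gripper_force: 30.3
time_s: 23.4
eef_pos: [0.4698, -0.0671, 0.2867]
eef_rot: [3.141, 0.0, 1.502]
force: [0.2, -0.5, -5.0]
gripper_width: 0.041
gripper_force: 31.9
t 23.4 pos [ 0.4698 -0.0671  0.2867] rot [3.141 0.    1.502] j [-0.42 -0.26 -0.15  1.68 -0.    1.22] F [ 0.2 -0.5 -5. ] w 0.041 gf 31.855475306510925 
 shift [-0.2508  0.1128  0.0068] turn 0.0
wrist [(0.323, 4.0, 0.008), (0.331, 2.0, 0.008), (0.333, 0.0, 0.008)] 1902
side [(0.748, 0.0, 0.008), (0.751, 4.0, 0.008), (0.756, 2.0, 0.008)] 490
```

```bash
python3 -m handwheel '[[[-0.003,0.001,0,0],[-0.008,0.004,0,0],[-0.014,0.006,0,0],[-0.02,0.009,0,0],[-0.025,0.011,0,0],[-0.028,0.013,0,0],[-0.03,0.0135,0,0],[-0.03,0.0135,0,0],[-0.028,0.013,0,0],[-0.025,0.011,0,0]]]'
python3 -m handwheel '[[[-0.018,0.008,0,0],[-0.012,0.005,0,0],[-0.007,0.003,0,0],[-0.003,0.002,0,0],[0,0,0,0],[0,0,0,0],[0,0,0,0]]]'
python3 -c "
from h import *
go(.565,-.325,.28,1.5016)
tilt(('wrist','side'),tag='t7')
from scipy.optimize import least_squares
b=load('t7side');g=cv2.cvtColor(np.ascontiguousarray(b['frame']),cv2.COLOR_RGB2GRAY)
a=cv2.cvtColor(np.ascontiguousarray(load('dside')['frame']),cv2.COLOR_RGB2GRAY)
k=np.s_[262:300,235:310];print('pail diff since before',np.abs(g[k].astype(int)-a[k]).mean(), np.abs(a[k].astype(int)-cv2.cvtColor(np.ascontiguousarray(load('b')['frame']),cv2.COLOR_RGB2GRAY)[k]).mean())"
```

```text
time_s: 24.5
eef_pos: [0.5499, -0.287, 0.2852]
eef_rot: [-3.141, -0.0, 1.501]
force: [-0.1, -0.1, -4.4]
gripper_width: 0.0411
gripper_force: 31.8
time_s: 25.2
eef_pos: [0.565, -0.3246, 0.2866]
eef_rot: [3.141, 0.0, 1.502]
force: [0.1, 0.1, -3.8]
gripper_width: 0.0412
gripper_force: 31.8
t 25.2 pos [ 0.565  -0.3246  0.2866] rot [3.141 0.    1.502] j [-0.72  0.29  0.41  1.69  0.    0.92] F [ 0.1  0.1 -3.8] w 0.0412 gf 31.751949191093445 
 shift [-0.0004  0.      0.0066] turn 0.001
wrist [(0.305, 4.0, 0.008), (0.315, 2.0, 0.008), (0.316, 0.0, 0.008)] 1999
side [(0.742, 4.0, 0.008), (0.744, 0.0, 0.008), (0.763, 2.0, 0.008)] 661
pail diff since before 11.16 3.5589473684210526
```

The damper is upright over the pail, so I'll lower it.

```bash
python3 -m handwheel '[[[0,0,0.01,0],[0,0,0.02,0],[0,0,0.02,0],[0,0,0.02,0],[0,0,0.02,0],[0,0,0.015,0],[0,0,0.01,0],[0,0,0.01,0],[0,0,0,0]]]'
python3 -m handwheel '[[[0,0,0.01,0],[0,0,0.01,0],[0,0,0.01,0],[0,0,0.008,0],[0,0,0,0],[0,0,0,0]]]'
```

```text
time_s: 26.2
eef_pos: [0.5645, -0.3248, 0.1599]
eef_rot: [-3.14, -0.001, 1.502]
force: [-0.4, 0.4, -3.8]
gripper_width: 0.0408
gripper_force: 31.7
time_s: 26.8
eef_pos: [0.5649, -0.3251, 0.1232]
eef_rot: [-3.141, -0.0, 1.502]
force: [0.3, 0.8, -4.1]
gripper_width: 0.041
gripper_force: 31.7
```

```bash
python3 -m handwheel '[[[0,0,0.003,0],[0,0,0.002,0],[0,0,0.001,0],[0,0,0,0]]]'
python3 -m handwheel '[[[0,0,0.001,0],[0,0,0.001,0],[0,0,0,0]]]'
python3 -m handwheel '[[[0,0,0.001,0],[0,0,0.0005,0],[0,0,0,0]]]'
```

```text
time_s: 27.2
eef_pos: [0.5649, -0.3252, 0.1172]
eef_rot: [-3.142, 0.0, 1.502]
force: [0.2, 0.3, -4.2]
gripper_width: 0.0409
gripper_force: 31.7
time_s: 27.5
eef_pos: [0.565, -0.3252, 0.1153]
eef_rot: [3.141, 0.0, 1.502]
force: [0.4, -0.3, -4.3]
gripper_width: 0.0411
gripper_force: 31.9
time_s: 27.8
eef_pos: [0.5651, -0.3256, 0.1151]
eef_rot: [3.141, 0.001, 1.502]
force: [-2.9, -0.3, 4.7]
gripper_width: 0.0413
gripper_force: 32.8
```

It touches the floor (about 9 N). Next: release with a small opening, rise straight up, and check by image code.

```bash
python3 -m handwheel '[[[0,0,0,0],[0,0,0,0],[0,0,0,0],[0,0,0,0],[0,0,0,0]]]' 0.055
python3 -m handwheel '[[[0,0,-0.005,0],[0,0,-0.01,0],[0,0,-0.02,0],[0,0,-0.04,0],[0,0,-0.04,0],[0,0,-0.03,0],[0,0,0,0],[0,0,0,0]]]'
python3 - <<'E'
from h import *
go(.565,-.325,.28)
w=snap('wrist','e1');b=snap('side','e2')
X=[[.565,-.325,.142],[.565,-.325,.134]];print('pred top',proj(w,X),proj(b,X))
g=cv2.cvtColor(np.ascontiguousarray(w['frame']),cv2.COLOR_RGB2GRAY);u,v=proj(w,X)[0].astype(int)
c=cv2.HoughCircles(cv2.medianBlur(g,3),cv2.HOUGH_GRADIENT,1,30,param1=80,param2=18,minRadius=10,maxRadius=140)
print([] if c is None else [k for k in c[0].round(0).tolist() if abs(k[0]-u)<60 and abs(k[1]-v)<60])
print(w['frame'][v-60:v+61:8,u-72:u+73:9].mean(2).astype(int))
old=load('b')['frame'][270:305,245:298].astype(int);print('pail foot diff',np.abs(b['frame'][270:305,245:298]-old).mean())
E
```

```text
time_s: 28.3
eef_pos: [0.565, -0.3252, 0.1138]
eef_rot: [3.142, 0.0, 1.502]
force: [-0.1, 0.5, -0.2]
gripper_width: 0.055
gripper_force: 0.0
time_s: 29.1
eef_pos: [0.5654, -0.3256, 0.2602]
eef_rot: [3.14, 0.001, 1.502]
force: [-0.1, 0.6, -0.2]
gripper_width: 0.055
gripper_force: 0.0
t 29.1 pos [ 0.5654 -0.3256  0.2602] rot [3.140e+00 1.000e-03 1.502e+00] j [-0.72  0.28  0.34  1.63 -0.    0.92] F [-0.1  0.6 -0.2] w 0.055 gf 0.0 
 shift [ 0.0005 -0.0004 -0.0198] turn None
pred top [[255.78932017 186.77132657]
 [255.79445378 184.56389443]] [[272.39990459 247.83117122]
 [272.27767898 250.49456755]]
[[272.0, 166.0, 139.0], [308.0, 148.0, 121.0], [230.0, 148.0, 98.0], [266.0, 222.0, 106.0], [198.0, 152.0, 123.0], [212.0, 184.0, 103.0], [232.0, 228.0, 110.0], [248.0, 184.0, 59.0], [282.0, 196.0, 91.0]]
[[ 69  64  71 118 255 255 154 255 255 193 140 253 183 123 192 176 174]
 [ 89  82  58 255 152 253 255 255 255 255 255 165 255 126 202 134 197]
 [ 91  89 169 146 149 255 255 255 255 255 255 255 163 255 131 132 122]
 [ 63  57 182 156 161 169 186 171 179 173 255 255 159 154 255 196 192]
 [ 75 186
[... 176 characters left out ...]
76 235 174 161 134 255 184]
 [ 66 200 163 139 146 163  89  49 228  52 106 189 170 156 131 255 118]
 [ 63 189 166 171 167 150 105  51 218  54 100 176 165 155 143 255 192]
 [ 66 182 169 172 159 178 157  52  53  48 147 166 161 154 154 170 170]
 [153 131 183 174 179 177 177 163 173 158 147 157 160 149 170 138 181]
 [118 163 172 178 178 178 181 180 177 155 151 161 151 152 180 173 177]
 [170 177 165 196 182 181 181 177 177 164 159 157 156 158 130 142 161]
 [118 156 111 100 191 179 177 176 165 160 148 176 163 178 131 186 184]
 [159 197  45 135 163 200 181 200 194 195 159 178 136 147  98 201 144]
 [201 189  46 128 141 161 122 115 108 113 119 112 235 125  65  48 197]]
pail foot diff 8.572866127583108
```

The gland's dark top, with its bright centre, shows within about 4 px of where an upright damper at the pail's middle should appear. The robot is clear, so I'm handing in.

```bash
python3 -m handwheel '[[[0,0,-0.03,0],[0,0,-0.02,0],[0,0,0,0],[0,0,0,0],[0,0,0,0]]]'; python3 -c "
from cell import ctrl
print(ctrl.finish_job())"
```

```text
time_s: 29.7
eef_pos: [0.5646, -0.3248, 0.3068]
eef_rot: [-3.139, -0.002, 1.502]
force: [-0.8, 0.5, -0.5]
gripper_width: 0.0551
gripper_force: 0.0
the job is handed in; nothing more can be done
None
```

I handed the job in at about 30 s, and no verdict came back: by my last checks the damper stands gland end up in the middle of the pail, let go, with the jaw backed off about 27 mm.

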